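Solder spool from behind the bottles

TASK

Get the solder spool out from behind the cleaner bottle and the spray can in the grey caddy, and stand it flat in the middle of the square steel plate. First move the bottle and the can out of the way, one in the middle of each round cork pad, and leave them there until the spool is on its plate; then put both back in the caddy, each in the place where it stood before. Keep everything upright, and leave the screwdriver and the small case alone.

Things in the scene. Friction and masses are not known exactly. Their poses are not given: they have to be found in the camera images.
- caddy: Grey metal caddy, fixed, 156 (x) x 152 (y) mm, front to its -x; origin under its centre at bench height. Floor at z 8 mm, flush dark marks under each place: front places at x -39, y +34 and -34 (bottle and can, either way round), spool bay behind at x +15, y 0, between two walls 44 mm high, 73 mm apart, along x from +2 to +42. Back wall (inner face x +74) and rear sides 30 mm high.
- cleaner_mid (a point): White cleaner bottle with pointed red cap, loose, upright in one of the caddy's two front places. 55 mm across, 122 mm high, straight up to 79 mm. About 0.11 kg. This point is on its axis, 61 mm above its foot. Only 14 mm from the can: grip it with the jaws closing along the caddy's x, 70 to 76 mm above the foot, over the spool and under the spout.
- can_mid (a point): Bare aluminium spray can with pale paper band and black cap, loose, upright in the other front place. 53 mm across, 112 mm high, straight up to 85 mm. About 0.15 kg. This point is on its axis, 56 mm above its foot. Grip it with the jaws closing along the caddy's x, 66 to 76 mm above the foot, clear of the spool behind.
- spool_mid (a point): Solder spool with black flanges, loose, axis upright, in the bay behind bottle and can. Flanges 59 mm across, 41 mm high in all. A thin wire end sticks out 13 mm at its -y side and cannot be felt. About 0.22 kg. The bay walls leave room to grip it only front and back (jaws along the caddy's x), and there the bottle and can stand in the way. This point is on its axis, half-way up.
- pad_1: Round cork pad fixed on the bench, 80 mm across, 6 mm thick. Origin under its centre at bench height.
- pad_2: The second round cork pad, the same: 80 mm across, 6 mm thick. Origin under its centre at bench height.
- plate: Square steel plate fixed on the bench, 80 x 80 mm, 8 mm thick, with a thin round line of 62 mm in the middle. Origin under its centre at bench height; sides along its x and y.
- driver: Small screwdriver with a red handle, 178 mm long, 23 mm high, lying on the bench; loose bystander, not to be moved. Origin at the middle of its length, under it.
- case: Small blue-grey lidded case, 70 x 90 mm, 29 mm high; loose bystander, not to be moved. Origin under its centre.
There are look-alikes about, which are no part of the job. There is more than one size of the part that bears spool_mid; the job needs the smaller.

How it is judged:
By the outcome, as a careful person would: the job done as asked, in the order asked, and still so for the second after the job is handed in, with the robot touching nothing.
It also fails if it takes over 128 s, if anything falls off the work surface, if the arm or the gripper's body presses on something with over 40 N, if the wrist force passes 120 N, or if a joint passes its speed limit or range.

ROBOT

A 6-joint arm with a two-finger parallel gripper is mounted at the origin on the work surface; the furniture and walls round the work are solid. World frame = base frame: x ahead of the robot, y to its left, z up, the work surface at z = 0. Lengths are in m, angles in rad, forces in N, time in s.
With the tool pointing down it reaches from about 0.375 to 0.75 m from the base axis. Payload 9 kg.
Tool frame: the origin (TCP) lies midway between the tips of the shut fingers; the grasp point (between the pads) lies 19 mm behind it; z points along the fingers, y is the line along which they close (so a half turn about z gives the same grasp; the last joint's range is limited). The gripper opens to 85 mm and grips with 20 to 120 N. Pads are 22 mm wide; open, the fingers measure 114 mm over their backs; the gripper's body (76 mm by 85 mm) begins 54 mm behind the grasp point. The pads swing forward as they close: fully open they stand 13 mm farther back than shut.
Start: joints at [-1.427, 0.104, 0.097, 1.564, 0, 1.353], TCP at [0.212, -0.561, 0.231] pointing down, gripper open.
Joint ranges: [-2.99, 2.99], [-0.84, 1.86], [-1.1, 1.16], [-1.84, 2.11], [-1.51, 1.56], [-3.14, 3.14]. Speed limits (rad/s): [2.22, 2.22, 2.57, 3.14, 3.14, 3.14].

INTERFACE

Orientations are given as a unit quaternion [w, x, y, z].
In Python, from workcell import * gives the robot as it stands.
- The arm moves only by the tool drive_tool, never from a script. Its argument "deltas" is a list of rows, each a list of 3 entries, a list of its own where there are three numbers: the shift along the tool's x, y, z in m, then the turn about the tool's z in rad, then the opening, from 0 (shut) to 1 (fully open). A call has 1 to 20 rows; each row is the pose to reach, as a shift and turn from the pose commanded when the call began, along the tool's axes at that moment; what a row does not reach only later rows make up. A row lasts 1/8 s, in which the tool goes at most 62.5 mm and 10.7 degrees, less where a joint would pass 70% of its speed; a pose out of reach is approached as far as the arm can. A call with a gripper value outside its range is refused whole. The fingers move at their own pace and stop on an object; the grip force is fixed at half the most. Time passes only in rows, so rows that repeat a pose let the fingers close. It gives the time, the measured TCP pose, the force, the opening and the grip force at its end, in the units of the state.
- read_state(): the state, without advancing time (a new reading comes with each control period).
- capture(name): name is "side" or "top"; returns a dict with "image" (384x512x3 uint8, red, green, blue), "fovy" (degrees; the focal length in pixels is half the picture's height over the tangent of half this angle, whatever the lens; pixels are square), "cx", "cy" (the principal point, pixels), "eye" and "orientation" of the camera in the world. Camera axes: x right, y up, looking along -z (the intrinsics and any distortion apply to the point x, -y, -z); pixel columns grow to the right and rows downward; lengths in m; the calibration is good to about 2 mm. A picture is of the moment at which its call begins. There is no depth.
- job_done(): hands the job in; it is judged then, once.
Trained networks look in a picture, given as the dict that the camera call returned (one of the last four; its "shot" number tells which), for a name from the list of things; names that differ only in an ending like _2 or _b are one class to them, and where a whole thing is asked for, a point or a joint stands for the part that bears it (a point fixed in the world has none). Each returns a list of dicts, best first, with "confidence" (0 to 1); they miss things now and then, are a little off and sometimes report something else, mostly with a low value. They report only what shows in the picture. A call takes as long as a camera call. They do not tell look-alikes from the thing itself.
- look_for(picture, thing): "extent" ([left, top, right, bottom] in pixels, round what is visible of it).
The state is a dict: "time": time; "joint_pos": joint angles; "joint_vel": joint speeds; "joint_torque": joint torques, N m; "position": TCP position; "orientation": TCP orientation; "contact_force": force on the tool from outside, world axes, zero at the start; "torque": the same for the moment, N m; "width": finger opening in m; "grip_force": force on a finger pad.
Only numpy, scipy, OpenCV 4.12 (cv2) and the standard library are available. Lean on these libraries where they do the work, as an engineer would, in place of code of your own. Each camera call takes 0.05 s, during which the arm holds its last target. There are 200 camera calls.

## Working session

There is one attempt and no reset: what is moved stays moved. The work goes in short steps, Python scripts to look and compute and a tool call to move; the robot and the scene stay as the last step left them, time stands still between calls to the robot, and variables do not carry over. Pictures are saved under pics/ and viewed, at most 14 in all, crops included, and the job is handed in when it is done.

Besides the shell and the picture viewer there is one more tool, called after "Call:" by a JSON object that holds its "fn" and its "kwargs", one argument or row to a line. drive_tool: Moves the arm, as the interface text tells. Its arguments: {"type":"object","properties":{"deltas":{"type":"array"}},"required":["deltas"]}

```bash
ls; mkdir -p pics
cat > h.py <<'E'
from workcell import *
import numpy as np, cv2
from scipy.spatial.transform import Rotation as R
def rot(q): return R.from_quat([q[1],q[2],q[3],q[0]])
def save(p,n): cv2.imwrite(f'pics/{n}.png',p['image'][:,:,::-1])
E
python3 - <<'E'
from h import *
s=read_state(); print({k:np.round(v,3) for k,v in s.items()})
for n in ('top','side'):
    p=capture(n); save(p,n+'0'); print(n,{k:v for k,v in p.items() if k!='image'})
    for t in ['caddy','cleaner_mid','can_mid','spool_mid','pad_1','plate','driver','case']:
        print(t,[(np.round(d['extent']).tolist(),round(d['confidence'],2)) for d in look_for(p,t)])
E
```

```text
pics
{'time': np.float64(0.0), 'joint_pos': array([-1.427,  0.105,  0.096,  1.564, -0.   ,  1.353]), 'joint_vel': array([ 0.   ,  0.001,  0.   , -0.001, -0.   ,  0.   ]), 'joint_torque': array([-0.0000e+00, -5.5695e+01,  5.0363e+01,  1.8000e-02, -0.0000e+00,
        0.0000e+00]), 'position': array([ 0.212, -0.561,  0.231]), 'orientation': array([-0.001,  0.984,  0.18 ,  0.   ]), 'contact_force': array([-0.246,  1.026, -0.754]), 'torque': array([ 0.01 , -0.029, -0.029]), 'grip_force': np.float64(0.0), 'width': np.float64(0.086)}
top {'fovy': 55.19715746062804, 'cx': 256.9231829509586, 'cy': 190.19933332067305, 'eye': array([ 0.36076863, -0.02387815,  1.08710202]), 'orientation': array([-0.69658396, -0.03154714,  0.02015115,  0.71649808]), 'shot': 1}
caddy [([208.0, 133.0, 277.0, 201.0], 0.96)]
cleaner_mid [([211.0, 157.0, 236.0, 179.0], 0.71)]
can_mid [([310.0, 182.0, 339.0, 208.0], 0.35)]
spool_mid [([149.0, 258.0, 177.0, 287.0], 0.93), ([237.0, 149.0, 258.0, 171.0], 0.6)]
pad_1 [([308.0, 179.0, 337.0, 207.0], 0.65), ([281.0, 182.0, 309.0, 204.0], 0.58)]
plate [([338.0, 185.0, 372.0, 217.0], 0.79), ([209.0, 130.0, 277.0, 202.0], 0.24), ([236.0, 150.0, 257.0, 170.0], 0.17)]
driver [([293.0, 154.0, 345.0, 170.0], 0.47)]
case [([165.0, 175.0, 205.0, 203.0], 0.74)]
side {'fovy': 48.68672492487576, 'cx': 255.15621658964324, 'cy': 198.1378621316702, 'eye': array([ 0.04047112, -0.91798032,  0.93312718]), 'orientation': array([ 0.89763094,  0.39909767, -0.07678242, -0.17054092]), 'shot': 2}
caddy []
cleaner_mid []
can_mid []
spool_mid [([168.0, 166.0, 187.0, 180.0], 0.77)]
pad_1 []
plate [([300.0, 267.0, 316.0, 289.0], 0.74)]
driver []
case []
```

View pics/top0.png

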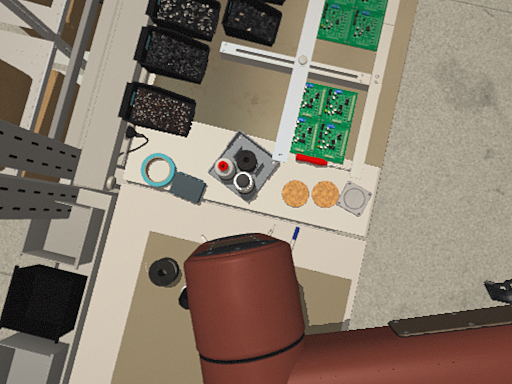

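View pics/side0.png

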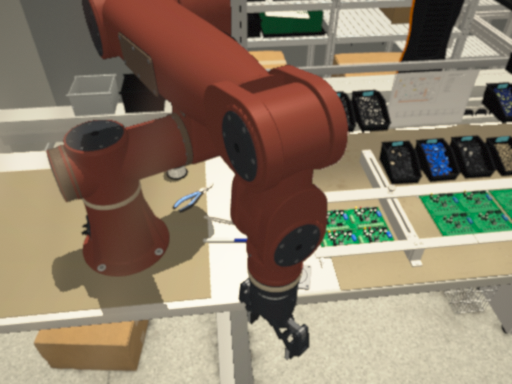

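The top view shows the caddy at about (245,165), with bottle (225,169), can (243,183) and spool (246,159). The pads are at (295,193) and (325,193), the plate at (354,198), the driver at (311,160) and the case at (188,187). In the side view the arm hides most of the work. I'll look closer at the top view.

```bash
cat >> h.py <<'E'
def f_(p): return p['image'].shape[0]/2/np.tan(np.radians(p['fovy'])/2)
def w2p(p,P):
    c=rot(p['orientation']).inv().apply(np.atleast_2d(P)-p['eye']); f=f_(p)
    return np.c_[p['cx']+f*c[:,0]/-c[:,2], p['cy']-f*c[:,1]/-c[:,2]]
def p2w(p,uv,z):
    uv=np.atleast_2d(uv); f=f_(p)
    d=rot(p['orientation']).apply(np.c_[(uv[:,0]-p['cx'])/f,-(uv[:,1]-p['cy'])/f,-np.ones(len(uv))])
    return p['eye']+d*((z-p['eye'][2])/d[:,2])[:,None]
def crop(p,n,x0,y0,x1,y1,k):
    cv2.imwrite(f'pics/{n}.png',cv2.resize(p['image'][y0:y1,x0:x1,::-1],None,fx=k,fy=k,interpolation=cv2.INTER_CUBIC))
E
python3 - <<'E'
from h import *
p=capture('top'); crop(p,'topc1',200,125,380,225,4.4)
print({k:p[k] for k in p if k!='image'}.keys())
for n,uv,z in [('caddy',(245,167),.0),('bottle',(223,166),.122),('can',(243,181),.112),('spool',(246,159),.049),('pad1',(295,193),.006),('pad2',(325,193),.006),('plate',(354,198),.008),('drv',(311,160),.02),('case',(188,187),.029)]:
    print(n,np.round(p2w(p,uv,z),3))
hsv=cv2.cvtColor(p['image'],cv2.COLOR_RGB2HSV)
m=((hsv[...,0]>8)&(hsv[...,0]<22)&(hsv[...,1]>90)).astype(np.uint8); m[:170]=0;m[215:]=0
n,l,st,c=cv2.connectedComponentsWithStats(m)
for i in range(1,n):
    if st[i,4]>100: print(st[i],c[i],p2w(p,c[i],.006))
E
```

```text
dict_keys(['fovy', 'cx', 'cy', 'eye', 'orientation', 'shot'])
caddy [[0.511 0.026 0.   ]]
bottle [[0.499 0.079 0.122]]
can [[0.458 0.027 0.112]]
spool [[0.527 0.021 0.049]]
pad1 [[ 0.429 -0.119  0.006]]
pad2 [[ 0.426 -0.207  0.006]]
plate [[ 0.409 -0.291  0.008]]
drv [[ 0.523 -0.168  0.02 ]]
case [[0.454 0.192 0.029]]
[ 21 171  39  11 182] [ 39.02747253 176.1978022 ] [[0.50095741 0.64276819 0.006     ]]
[282 180  27  27 563] [294.98579041 193.27175844] [[ 0.42791808 -0.11934011  0.006     ]]
[312 181  27  27 562] [325.09074733 193.93060498] [[ 0.42344522 -0.2076066   0.006     ]]
```

View pics/topc1.png

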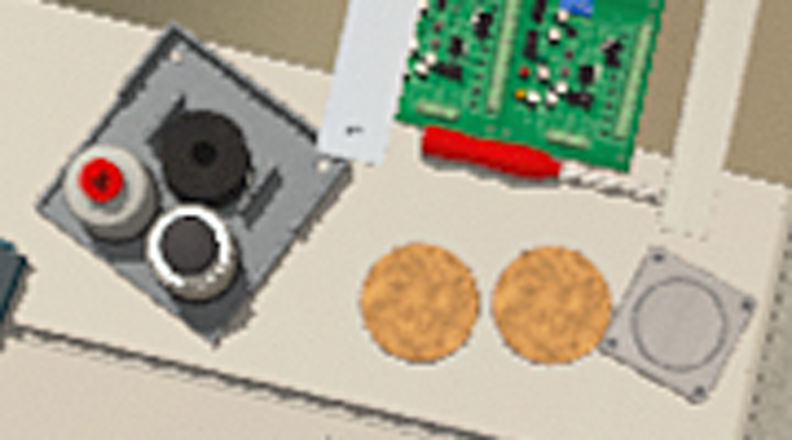

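The crop shows the caddy turned about 45–50° with its front at lower left. Bottle cap tip is near px (223,166), can cap (243,181), spool hub (246,159.5). I'll fit the caddy pose from these and the corners.

Run:
```python
from h import *
from scipy.optimize import least_squares
p=capture('top')
C=lambda u,v:(u/4.4+200-.4,v/4.4+125-.4)
# caddy frame points and crop pixels
M=[((-39,34,130),(101,181)),((-39,-34,120),(191,244)),((15,0,49),(204,154)),
   ((78,76,30),(176,23)),((78,-76,30),(350,171)),((-78,76,8),(38,208)),((-78,-76,8),(214,345))]
P=np.array([m[0] for m in M])/1e3; U=np.array([C(*m[1]) for m in M])
def T(a,P):
    c,s=np.cos(a[2]),np.sin(a[2]); return np.c_[a[0]+c*P[:,0]-s*P[:,1],a[1]+s*P[:,0]+c*P[:,1],P[:,2]]
for sl in (slice(0,7),slice(0,3),slice(3,7)):
    r=least_squares(lambda a:(w2p(p,T(a,P[sl]))-U[sl]).ravel(),[.51,.026,-.8])
    print(np.round(r.x,4),np.degrees(r.x[2]),'\n',np.round((w2p(p,T(r.x,P))-U),1).tolist(), np.round(T(r.x,P[:3]),4).tolist())
for i in range(3): print(M[i][0],p2w(p,U[i],M[i][0][2]/1e3))
pl=[C(*c) for c in [(656,246),(756,302),(698,403),(600,347)]]
w=p2w(p,pl,.008); print(w,w.mean(0),np.linalg.norm(w-np.roll(w,1,0),axis=1)); print('ring',p2w(p,C(680,323),.008))
```

```text
[ 0.5092  0.0291 -0.6969] -39.92758152517039 
 [[-0.4, -1.1], [-0.4, 0.9], [0.5, 1.6], [0.2, -0.3], [1.6, -2.1], [-0.7, 0.2], [-0.6, 0.8]] [[0.5011, 0.0802, 0.13], [0.4575, 0.028, 0.12], [0.5207, 0.0195, 0.049]]
[ 0.5115  0.03   -0.6218] -35.626398238605226 
 [[-0.5, -0.5], [0.7, -0.1], [-0.2, 0.6], [-2.9, -0.7], [0.8, -5.6], [-0.6, 2.1], [1.8, -0.3]] [[0.4996, 0.0804, 0.13], [0.46, 0.0251, 0.12], [0.5237, 0.0213, 0.049]]
[ 0.5082  0.0294 -0.7041] -40.34300693399903 
 [[-0.6, -0.8], [-0.7, 1.3], [0.4, 2.0], [0.3, -0.0], [1.5, -1.5], [-0.9, 0.3], [-1.0, 1.2]] [[0.5005, 0.0806, 0.13], [0.4565, 0.0288, 0.12], [0.5196, 0.0197, 0.049]]
(-39, 34, 130) [[0.4981976  0.07918541 0.13      ]]
(-39, -34, 120) [[0.45981964 0.0268276  0.12      ]]
(15, 0, 49) [[0.52546139 0.02066332 0.049     ]]
[[ 0.4608453  -0.27801923  0.008     ]
 [ 0.42149186 -0.34257027  0.008     ]
 [ 0.35555176 -0.30096405  0.008     ]
 [ 0.39447795 -0.23784326  0.008     ]] [ 0.40809172 -0.2898492   0.008     ] [0.0775805  0.07560113 0.07796906 0.0741585 ]
ring [[ 0.40894317 -0.29156841  0.008     ]]
```

```bash
cat >> h.py <<'E'
def go(x,y,z,a=None):
    """delta in tool axes to bring TCP to x,y,z with jaw line (tool y) at world angle a deg"""
    s=read_state(); r=rot(s['orientation']); d=r.inv().apply(np.array([x,y,z])-s['position'])
    ty=r.apply([0,1,0]); cur=np.degrees(np.arctan2(ty[1],ty[0])); t=0 if a is None else np.radians(-(a-cur))
    print('delta',np.round(d,4),'turn',np.round(t,3),'| jaw',round(cur,1),'pos',np.round(s['position'],4),'j',np.round(s['joint_pos'],2),'w',s['width'].round(4),'t',s['time'].round(2),'tool z',r.apply([0,0,1]).round(3))
E
python3 -c "
from h import *
go(.499,.080,.22,-40)"
```

```text
Traceback (most recent call last):
  File "h.py", line 20, in go
    print('delta',np.round(d,4),'turn',np.round(t,3),'| jaw',round(cur,1),'pos',np.round(s['position'],4),'j',np.round(s['joint_pos'],2),'w',s['width'].round(4),'t',s['time'].round(2),'tool z',r.apply([0,0,1]).round(3))
                                                                                                                                             ^^^^^^^^^^^^^^^^
AttributeError: 'float' object has no attribute 'round'
```

```bash
sed -i "s/s\['width'\].round(4)/np.round(s['width'],4)/; s/s\['time'\].round(2)/np.round(s['time'],2)/" h.py
python3 -c "
from h import *
go(.499,.080,.22,-40)"
```

```text
delta [ 0.495  -0.4982  0.0113] turn -0.511 | jaw -69.3 pos [ 0.2124 -0.5612  0.2313] j [-1.43  0.1   0.1   1.56 -0.    1.35] w 0.0854 t 1.0 tool z [ 0. -0. -1.]
```

Call:
{"fn": "drive_tool", "kwargs": {
  "deltas": [
    [[0.02, -0.02, 0], -0.02, 1],
    [[0.06, -0.06, 0], -0.06, 1],
    [[0.1, -0.1, 0], -0.1, 1],
    [[0.14, -0.14, 0], -0.14, 1],
    [[0.18, -0.18, 0], -0.18, 1],
    [[0.22, -0.22, 0], -0.22, 1],
    [[0.26, -0.26, 0], -0.26, 1],
    [[0.3, -0.3, 0.002], -0.3, 1],
    [[0.34, -0.34, 0.004], -0.34, 1],
    [[0.38, -0.38, 0.006], -0.38, 1],
    [[0.41, -0.415, 0.008], -0.42, 1],
    [[0.44, -0.445, 0.01], -0.46, 1],
    [[0.465, -0.47, 0.011], -0.49, 1],
    [[0.485, -0.488, 0.011], -0.511, 1],
    [[0.495, -0.498, 0.011], -0.511, 1],
    [[0.495, -0.498, 0.011], -0.511, 1]
  ]
}}

```text
time: 3.0
position: [0.499, 0.08, 0.2202]
orientation: [0.0, 0.906, 0.423, -0.0]
contact_force: [0.5, -0.7, -0.8]
width: 0.0858
grip_force: 0.0
```

Run:
```python
from h import *
p=capture('side'); save(p,'side1')
for t in ['cleaner_mid','can_mid','pad_1','plate','driver']:
        print(t,[(np.round(d['extent']).tolist(),round(d['confidence'],2)) for d in look_for(p,t)])
go(.499,.080,.061,-40)
print(w2p(p,[[.428,-.119,.006],[.4234,-.2076,.006],[.4085,-.2905,.008],[.499,.08,.13],[.459,.027,.12]]))
```

```text
cleaner_mid [([271.0, 159.0, 281.0, 186.0], 0.69)]
can_mid [([260.0, 166.0, 277.0, 204.0], 0.68)]
pad_1 [([272.0, 243.0, 299.0, 264.0], 0.78), ([235.0, 155.0, 258.0, 179.0], 0.73), ([258.0, 167.0, 278.0, 202.0], 0.69), ([266.0, 217.0, 292.0, 242.0], 0.62)]
plate [([276.0, 265.0, 315.0, 291.0], 0.92)]
driver [([310.0, 218.0, 318.0, 245.0], 0.7)]
delta [ 0.0007 -0.0006  0.1594] turn -0.001 | jaw -40.1 pos [0.499  0.0791 0.2204] j [-0.1  -0.19 -0.21  1.55 -0.    2.17] w 0.0856 t 3.3 tool z [ 0. -0. -1.]
[[276.80911769 229.89329335]
 [287.7882915  251.18628111]
 [295.67065162 273.87282057]
 [273.46965405 154.8833725 ]
 [268.29845448 169.79794071]]
```

View pics/side1.png

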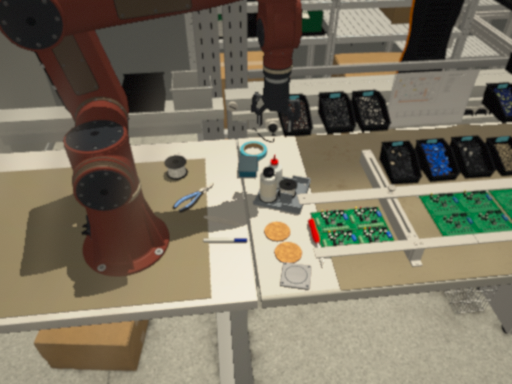

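Side view: bottle's red cap at about (274,160), can cap (288,187), pads (277,231) and (288,252), plate (296,275), all close to the reprojected positions. The rail runs along (310–440,195–250) and starts right of the caddy. I'll triangulate with colour blobs.

```bash
cat >> h.py <<'E'
def blob(p,h0,h1,s0,box,v0=60):
    hsv=cv2.cvtColor(p['image'],cv2.COLOR_RGB2HSV).astype(int); x0,y0,x1,y1=box
    h=hsv[...,0]; ok=((h>=h0)&(h<=h1)) if h0<h1 else ((h>=h0)|(h<=h1))
    m=(ok&(hsv[...,1]>s0)&(hsv[...,2]>v0)).astype(np.uint8); k=np.zeros_like(m); k[y0:y1,x0:x1]=1
    n,l,st,c=cv2.connectedComponentsWithStats(m*k)
    return sorted([(int(st[i,4]),c[i]) for i in range(1,n) if st[i,4]>4],key=lambda t:-t[0])
def tri(a,ua,b,ub):
    pa,pb=p2w(a,ua,0)[0],p2w(b,ub,0)[0]; da,db=pa-a['eye'],pb-b['eye']; da/=np.linalg.norm(da);db/=np.linalg.norm(db)
    t=np.linalg.lstsq(np.c_[da,-db],b['eye']-a['eye'],rcond=None)[0]
    A,B=a['eye']+t[0]*da,b['eye']+t[1]*db; return (A+B)/2,np.linalg.norm(A-B)
E
python3 - <<'E'
from h import *
a=capture('top'); b=capture('side'); save(a,'top1')
print('tcp px',w2p(a,[read_state()['position']]),w2p(b,[read_state()['position']]))
ra=blob(a,170,8,120,(205,140,245,190)); rb=blob(b,170,8,120,(265,150,285,175)); print(ra,rb)
ca=blob(a,8,22,90,(280,170,342,215)); cb=blob(b,8,22,90,(255,215,305,270)); print(ca[:2],cb[:2])
for c in cb[:2]: print(p2w(b,c[1],.006))
for c in ca[:2]: print(p2w(a,c[1],.006))
if ra and rb: print(tri(a,ra[0][1],b,rb[0][1]))
crop(b,'sidec',230,140,330,300,3.7)
E
```

```text
tcp px [[218.31063611 160.11235467]] [[274.48025214 130.91973151]]
[(550, array([212.44      , 158.04545455])), (55, array([223.4       , 166.41818182]))] [(43, array([273.93023256, 161.09302326]))]
[(560, array([295.01071429, 193.35714286])), (558, array([325.06451613, 193.93369176]))] [(465, array([287.75483871, 252.05591398])), (400, array([276.71 , 231.015]))]
[[ 0.42193899 -0.21053045  0.006     ]]
[[ 0.42585123 -0.12314874  0.006     ]]
[[ 0.42766418 -0.11940452  0.006     ]]
[[ 0.42343834 -0.20752937  0.006     ]]
(array([0.52339433, 0.11467005, 0.07489178]), np.float64(0.01083799748147742))
```

View pics/sidec.png

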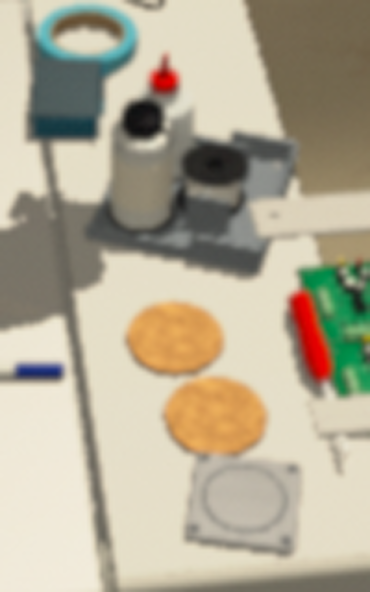

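Run:
```python
from h import *
a=capture('top'); b=capture('side')
C=lambda u,v:((u+.5)/4.4+200-.5,(v+.5)/4.4+125-.5)
S=lambda u,v:((u+.5)/3.7+230-.5,(v+.5)/3.7+140-.5)
print('red',tri(a,(223.4,166.42),b,(273.93,161.09)))
print('can',tri(a,C(191,244),b,S(144,114)))
print('spool',tri(a,C(204,153),b,S(215,163)))
print('plate',tri(a,C(680,323),b,S(245,499)),p2w(b,S(245,499),.008))
print('caddy back corners', tri(a,C(350,171),b,S(258,270)),tri(a,C(176,23),b,S(238,138)))
print('front low corners', tri(a,C(214,345),b,S(258,270)))
go(.499,.080,.061,-40)
```

```text
red (array([0.50044853, 0.07937484, 0.10528224]), np.float64(0.0013294773127953655))
can (array([0.45999624, 0.02696581, 0.117198  ]), np.float64(0.00015484473874606246))
spool (array([0.52627107, 0.02061692, 0.0482082 ]), np.float64(0.0001479458974433831))
plate (array([ 0.40874686, -0.29182512,  0.00676744]), np.float64(0.00045101228823149454)) [[ 0.40803666 -0.29259826  0.008     ]]
caddy back corners (array([ 0.52045543, -0.07671159,  0.00722935]), np.float64(0.006203673616316614)) (array([0.58790063, 0.04449765, 0.04622798]), np.float64(0.051038155966513975))
front low corners (array([ 0.47063877, -0.01683729, -0.01991808]), np.float64(0.1521516373202701))
delta [ 0.0003 -0.0004  0.1593] turn -0.0 | jaw -40.0 pos [0.4991 0.0795 0.2203] j [-0.1  -0.19 -0.21  1.55 -0.    2.17] w 0.0856 t 3.5 tool z [ 0. -0. -1.]
```

Call:
{"fn": "drive_tool", "kwargs": {
  "deltas": [
    [[0.001, 0.001, 0.02], -0.035, 1],
    [[0.001, 0.001, 0.06], -0.035, 1],
    [[0.001, 0.001, 0.1], -0.035, 1],
    [[0.001, 0.001, 0.13], -0.035, 1],
    [[0.001, 0.001, 0.15], -0.035, 1],
    [[0.001, 0.001, 0.159], -0.035, 1],
    [[0.001, 0.001, 0.159], -0.035, 1],
    [[0.001, 0.001, 0.159], -0.035, 0],
    [[0.001, 0.001, 0.159], -0.035, 0],
    [[0.001, 0.001, 0.159], -0.035, 0],
    [[0.001, 0.001, 0.159], -0.035, 0],
    [[0.001, 0.001, 0.159], -0.035, 0],
    [[0.001, 0.001, 0.159], -0.035, 0]
  ]
}}

```text
time: 5.12
position: [0.5014, 0.0799, 0.0626]
orientation: [0.001, 0.899, 0.439, 0.001]
contact_force: [-0.8, 0.8, 5.8]
width: 0.0533
grip_force: 63.2
```

Call:
{"fn": "drive_tool", "kwargs": {
  "deltas": [
    [[0, 0, -0.01], 0, 0],
    [[0, 0, -0.03], 0, 0],
    [[0, 0, -0.07], 0, 0],
    [[0, 0, -0.11], 0, 0],
    [[0, 0, -0.14], 0, 0],
    [[0, 0, -0.15], 0, 0],
    [[0, 0, -0.15], 0, 0]
  ]
}}

```text
time: 6.0
position: [0.5006, 0.0799, 0.2113]
orientation: [0.0, 0.899, 0.438, 0.0]
contact_force: [0.4, 0.4, -1.3]
width: 0.0534
grip_force: 63.2
```

Run:
```python
from h import *
a=capture('top'); crop(a,'topc2',200,125,300,225,5.5)
go(.4268,-.1212,.21,0)
go(.4268,-.1212,.0615,0)
```

```text
delta [-0.2037  0.0659  0.0004] turn -0.663 | jaw -38.0 pos [0.5002 0.0799 0.2103] j [-0.1  -0.18 -0.22  1.53 -0.    2.13] w 0.0533 t 6.05 tool z [-0.001 -0.    -1.   ]
delta [-0.2036  0.0661  0.1489] turn -0.663 | jaw -38.0 pos [0.5002 0.0799 0.2103] j [-0.1  -0.18 -0.22  1.53 -0.    2.13] w 0.0533 t 6.05 tool z [-0.001 -0.    -1.   ]
```

View pics/topc2.png

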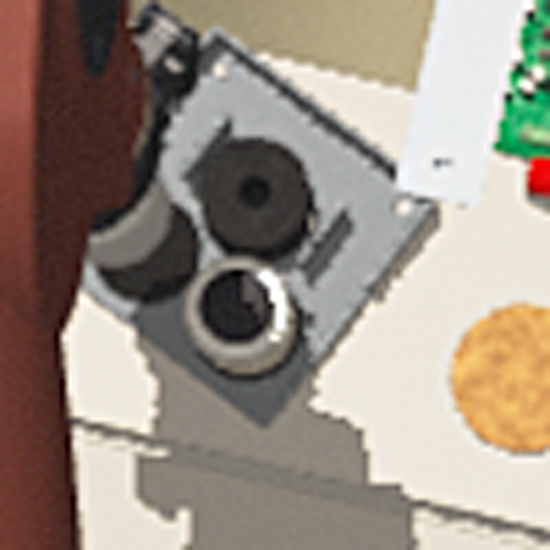

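The bottle is held and lifted; can and spool are undisturbed. Carrying it to pad_1.

Call:
{"fn": "drive_tool", "kwargs": {
  "deltas": [
    [[-0.01, 0.003, 0], -0.03, 0],
    [[-0.035, 0.011, 0], -0.11, 0],
    [[-0.065, 0.02, 0], -0.21, 0],
    [[-0.095, 0.03, 0], -0.31, 0],
    [[-0.125, 0.04, 0], -0.41, 0],
    [[-0.155, 0.05, 0], -0.51, 0],
    [[-0.18, 0.058, 0], -0.6, 0],
    [[-0.197, 0.064, 0], -0.65, 0],
    [[-0.2035, 0.066, 0], -0.663, 0],
    [[-0.2035, 0.066, 0.02], -0.663, 0],
    [[-0.2035, 0.066, 0.06], -0.663, 0],
    [[-0.2035, 0.066, 0.1], -0.663, 0],
    [[-0.2035, 0.066, 0.125], -0.663, 0],
    [[-0.2035, 0.066, 0.138], -0.663, 0],
    [[-0.2035, 0.066, 0.144], -0.663, 0],
    [[-0.2035, 0.066, 0.144], -0.663, 0]
  ]
}}

```text
time: 8.05
position: [0.4275, -0.1211, 0.0677]
orientation: [0.0, 0.707, 0.707, 0.0]
contact_force: [-0.2, 0.6, -1.0]
width: 0.0532
grip_force: 63.2
```

Run:
```python
from h import *
a=capture('side'); crop(a,'sidec2',230,100,330,300,3)
for i in range(2): go(.4268,-.1212,.0605,0)
```

```text
delta [ 0.0001 -0.0009  0.0075] turn -0.0 | jaw -0.0 pos [ 0.4277 -0.1213  0.068 ] j [-0.57 -0.36 -0.63  1.3  -0.    1.  ] w 0.0535 t 8.1 tool z [ 0.001 -0.001 -1.   ]
delta [ 0.0001 -0.0009  0.0075] turn -0.0 | jaw -0.0 pos [ 0.4277 -0.1213  0.068 ] j [-0.57 -0.36 -0.63  1.3  -0.    1.  ] w 0.0535 t 8.1 tool z [ 0.001 -0.001 -1.   ]
```

View pics/sidec2.png

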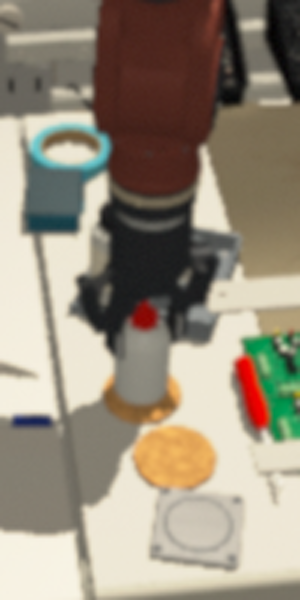

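The bottle is over pad_1's middle, just above it. Lowering until contact, then releasing.

Call:
{"fn": "drive_tool", "kwargs": {
  "deltas": [
    [[0, -0.001, 0.003], 0, 0],
    [[0, -0.001, 0.005], 0, 0],
    [[0, -0.001, 0.006], 0, 0],
    [[0, -0.001, 0.0065], 0, 0],
    [[0, -0.001, 0.0065], 0, 0]
  ]
}}

```text
time: 8.72
position: [0.4262, -0.1211, 0.0608]
orientation: [0.0, 0.707, 0.707, -0.0]
contact_force: [-0.3, -0.2, -0.6]
width: 0.0537
grip_force: 63.2
```

Call:
{"fn": "drive_tool", "kwargs": {
  "deltas": [
    [[0, 0, 0.001], 0, 0],
    [[0, 0, 0.002], 0, 0],
    [[0, 0, 0.002], 0, 0]
  ]
}}

```text
time: 9.1
position: [0.4264, -0.1214, 0.0606]
orientation: [0.0, 0.707, 0.707, -0.0]
contact_force: [-7.7, 3.1, 16.8]
width: 0.0532
grip_force: 65.0
```

Call:
{"fn": "drive_tool", "kwargs": {
  "deltas": [
    [[0, 0, -0.001], 0, 0],
    [[0, 0, -0.001], 0, 0.5],
    [[0, 0, -0.001], 0, 1],
    [[0, 0, -0.001], 0, 1],
    [[0, 0, -0.001], 0, 1],
    [[0, 0, -0.001], 0, 1],
    [[0, 0, -0.02], 0, 1],
    [[0, 0, -0.06], 0, 1],
    [[0, 0, -0.1], 0, 1],
    [[0, 0, -0.14], 0, 1],
    [[0, 0, -0.16], 0, 1],
    [[0, 0, -0.16], 0, 1]
  ]
}}

```text
time: 10.6
position: [0.427, -0.1216, 0.2201]
orientation: [0.001, 0.707, 0.707, 0.0]
contact_force: [0.0, -0.3, -0.2]
width: 0.0852
grip_force: 0.0
```

Run:
```python
from h import *
a=capture('top'); b=capture('side'); 
rb=blob(b,170,8,120,(255,190,300,235)); print(rb[:2]); 
for n,p in (('t',a),('s',b)): print(n,[(np.round(d['extent']).tolist(),round(d['confidence'],2)) for d in look_for(p,'cleaner_mid')])
if rb: print(p2w(b,rb[0][1],.103))
print(blob(a,170,8,120,(270,170,330,215))[:3])
go(.460,.027,.22,-38); go(.460,.027,.060,-38)
```

```text
[(69, array([277.23188406, 206.82608696]))]
t []
s [([269.0, 203.0, 287.0, 240.0], 0.91)]
[[ 0.42517061 -0.11979103  0.103     ]]
[(2392, array([302.47742475, 193.5020903 ]))]
delta [ 0.1478  0.0342 -0.0025] turn 0.663 | jaw -0.0 pos [ 0.4258 -0.1208  0.2174] j [-0.57 -0.38 -0.37  1.58 -0.    1.  ] w 0.0856 t 10.8 tool z [-0.002  0.001 -1.   ]
delta [0.1476 0.0345 0.1575] turn 0.663 | jaw -0.0 pos [ 0.4258 -0.1208  0.2174] j [-0.57 -0.38 -0.37  1.58 -0.    1.  ] w 0.0856 t 10.8 tool z [-0.002  0.001 -1.   ]
```

The bottle stands on pad_1. Next the can.

Call:
{"fn": "drive_tool", "kwargs": {
  "deltas": [
    [[0.01, 0.002, 0], 0.05, 1],
    [[0.035, 0.008, 0], 0.17, 1],
    [[0.065, 0.015, 0], 0.31, 1],
    [[0.095, 0.022, 0], 0.45, 1],
    [[0.122, 0.028, 0], 0.57, 1],
    [[0.14, 0.033, 0], 0.64, 1],
    [[0.1475, 0.0345, 0], 0.663, 1],
    [[0.1475, 0.0345, 0], 0.663, 1],
    [[0.1475, 0.0345, 0.02], 0.663, 1],
    [[0.1475, 0.0345, 0.06], 0.663, 1],
    [[0.1475, 0.0345, 0.1], 0.663, 1],
    [[0.1475, 0.0345, 0.13], 0.663, 1],
    [[0.1475, 0.0345, 0.15], 0.663, 1],
    [[0.1475, 0.0345, 0.158], 0.663, 1],
    [[0.1475, 0.0345, 0.158], 0.663, 1]
  ]
}}

```text
time: 12.68
position: [0.4604, 0.0262, 0.0605]
orientation: [-0.0, 0.899, 0.438, -0.0]
contact_force: [-0.4, 0.4, 0.2]
width: 0.0855
grip_force: 0.0
```

Run:
```python
from h import *
for i in range(2): capture('top'); go(.460,.027,.059,-38)
```

```text
delta [ 0.0001 -0.0012  0.0022] turn 0.0 | jaw -38.0 pos [0.4609 0.0261 0.0612] j [-0.23 -0.29 -0.59  1.28 -0.    2.01] w 0.0853 t 12.72 tool z [ 0. -0. -1.]
delta [-0.0001 -0.0015  0.0026] turn 0.0 | jaw -38.0 pos [0.4613 0.0261 0.0616] j [-0.23 -0.29 -0.59  1.28 -0.    2.01] w 0.0855 t 12.78 tool z [ 0.001 -0.    -1.   ]
```

Call:
{"fn": "drive_tool", "kwargs": {
  "deltas": [
    [[0, -0.001, 0.001], 0, 1],
    [[0, -0.001, 0.001], 0, 0],
    [[0, -0.001, 0.001], 0, 0],
    [[0, -0.001, 0.001], 0, 0],
    [[0, -0.001, 0.001], 0, 0],
    [[0, -0.001, 0.001], 0, 0],
    [[0, -0.001, 0.001], 0, 0],
    [[0, -0.001, -0.01], 0, 0],
    [[0, -0.001, -0.03], 0, 0],
    [[0, -0.001, -0.07], 0, 0],
    [[0, -0.001, -0.11], 0, 0],
    [[0, -0.001, -0.14], 0, 0],
    [[0, -0.001, -0.15], 0, 0],
    [[0, -0.001, -0.15], 0, 0]
  ]
}}

```text
time: 14.52
position: [0.4601, 0.0269, 0.2107]
orientation: [0.0, 0.899, 0.438, 0.0]
contact_force: [-0.7, -0.3, -2.0]
width: 0.0517
grip_force: 62.9
```

Run:
```python
from h import *
for i in range(2): capture('top'); go(.4228,-.209,.21,0)
```

```text
delta [-2.088e-01  1.162e-01 -2.000e-04] turn -0.663 | jaw -38.0 pos [0.4597 0.0271 0.2098] j [-0.23 -0.33 -0.35  1.56 -0.    2.01] w 0.0514 t 14.58 tool z [-0.001  0.    -1.   ]
delta [-0.2087  0.1165 -0.0006] turn -0.663 | jaw -38.0 pos [0.4594 0.0271 0.2094] j [-0.23 -0.33 -0.35  1.56 -0.    2.01] w 0.0517 t 14.62 tool z [-0.002  0.    -1.   ]
```

Call:
{"fn": "drive_tool", "kwargs": {
  "deltas": [
    [[-0.01, 0.006, 0], -0.03, 0],
    [[-0.035, 0.02, 0], -0.11, 0],
    [[-0.065, 0.036, 0], -0.21, 0],
    [[-0.095, 0.053, 0], -0.31, 0],
    [[-0.125, 0.07, 0], -0.41, 0],
    [[-0.155, 0.086, 0], -0.51, 0],
    [[-0.18, 0.1, 0], -0.6, 0],
    [[-0.2, 0.111, 0], -0.65, 0],
    [[-0.2085, 0.1163, 0], -0.663, 0],
    [[-0.2085, 0.1163, 0], -0.663, 0],
    [[-0.2085, 0.1163, 0.02], -0.663, 0],
    [[-0.2085, 0.1163, 0.06], -0.663, 0],
    [[-0.2085, 0.1163, 0.1], -0.663, 0],
    [[-0.2085, 0.1163, 0.125], -0.663, 0],
    [[-0.2085, 0.1163, 0.14], -0.663, 0],
    [[-0.2085, 0.1163, 0.146], -0.663, 0],
    [[-0.2085, 0.1163, 0.149], -0.663, 0],
    [[-0.2085, 0.1163, 0.15], -0.663, 0]
  ]
}}

```text
time: 16.88
position: [0.4237, -0.2092, 0.0615]
orientation: [0.001, 0.707, 0.707, 0.0]
contact_force: [0.2, 0.1, -1.1]
width: 0.0513
grip_force: 62.9
```

Run:
```python
from h import *
for i in range(2): capture('top'); go(.4228,-.209,.058,0); print(read_state()['contact_force'])
```

```text
delta [ 0.0002 -0.0008  0.0034] turn -0.0 | jaw -0.0 pos [ 0.4236 -0.2092  0.0614] j [-0.74 -0.26 -0.56  1.27 -0.    0.83] w 0.0514 t 16.92 tool z [ 0.001 -0.001 -1.   ]
[-0.13439372 -0.24273913 -2.50948676]
delta [ 0.0002 -0.0008  0.0034] turn -0.0 | jaw -0.0 pos [ 0.4236 -0.2092  0.0614] j [-0.74 -0.26 -0.56  1.27 -0.    0.83] w 0.0514 t 16.98 tool z [ 0.001 -0.001 -1.   ]
[-0.593805   -0.12293867 -1.97315359]
```

Call:
{"fn": "drive_tool", "kwargs": {
  "deltas": [
    [[0, -0.001, 0.001], 0, 0],
    [[0, -0.001, 0.002], 0, 0],
    [[0, -0.001, 0.0025], 0, 0],
    [[0, -0.001, 0.0025], 0, 0]
  ]
}}

```text
time: 17.48
position: [0.4223, -0.2089, 0.0583]
orientation: [0.0, 0.707, 0.707, -0.0]
contact_force: [-0.3, 0.2, -0.5]
width: 0.0518
grip_force: 63.0
```

Call:
{"fn": "drive_tool", "kwargs": {
  "deltas": [
    [[0, 0, 0.001], 0, 0],
    [[0, 0, 0.001], 0, 0]
  ]
}}

```text
time: 17.73
position: [0.4223, -0.2091, 0.0582]
orientation: [0.0, 0.707, 0.707, -0.0]
contact_force: [-4.2, 1.7, 8.1]
width: 0.0514
grip_force: 64.0
```

Contact. Releasing and rising.

Call:
{"fn": "drive_tool", "kwargs": {
  "deltas": [
    [[0, 0, 0], 0, 0.5],
    [[0, 0, 0], 0, 1],
    [[0, 0, 0], 0, 1],
    [[0, 0, 0], 0, 1],
    [[0, 0, 0], 0, 1],
    [[0, 0, -0.02], 0, 1],
    [[0, 0, -0.06], 0, 1],
    [[0, 0, -0.1], 0, 1],
    [[0, 0, -0.14], 0, 1],
    [[0, 0, -0.16], 0, 1],
    [[0, 0, -0.16], 0, 1]
  ]
}}

```text
time: 19.1
position: [0.423, -0.2095, 0.2187]
orientation: [0.001, 0.707, 0.707, 0.0]
contact_force: [-0.5, 0.6, -1.4]
width: 0.0852
grip_force: 0.0
```

Run:
```python
from h import *
a=capture('top'); b=capture('side'); crop(a,'topc3',200,125,340,225,5.5)
go(.5263,.0206,.2,-38)
```

```text
delta [0.2293 0.1042 0.0164] turn 0.663 | jaw -0.0 pos [ 0.4221 -0.2087  0.2164] j [-0.74 -0.29 -0.31  1.56 -0.    0.83] w 0.0853 t 19.2 tool z [-0.001  0.001 -1.   ]
```

View pics/topc3.png

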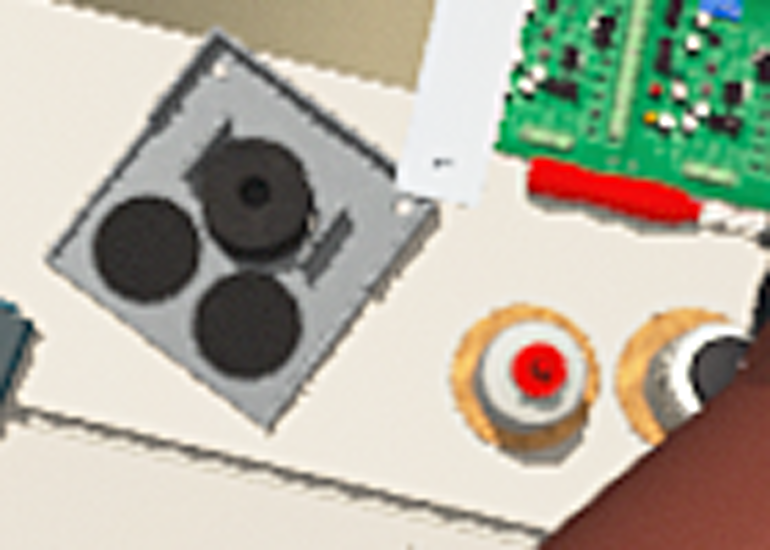

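The top view shows the bottle and can standing on pads 1 and 2. The two empty front marks are at crop (147,249) and (247,325), and the spool hub at (256,190). I'll measure the marks.

Run:
```python
from h import *
a=capture('top'); b=capture('side')
def dark(p,z,guess,rad,th=75):
    # centroid of dark pixels near the predicted place, iterated
    g=cv2.cvtColor(p['image'],cv2.COLOR_RGB2GRAY); c=w2p(p,[guess])[0]
    yy,xx=np.mgrid[:384,:512]
    for _ in range(8):
        m=(g<th)&((xx-c[0])**2+(yy-c[1])**2<rad**2); c=np.array([xx[m].mean(),yy[m].mean()])
    return c,m.sum(),p2w(p,c,z)[0].round(4)
for n,gs in (('bottle',(.5,.08,.008)),('can',(.46,.027,.008))):
    print(n,dark(a,.008,gs,11),dark(b,.008,gs,8))
D=lambda u,v:((u+.5)/5.5+200-.5,(v+.5)/5.5+125-.5)
print('eye',p2w(a,D(147,249),.008),p2w(a,D(247,325),.008),'spool',p2w(a,D(256,190),.049))
crop(b,'sidec3',245,145,325,295,4)
```

```text
bottle (array([226.22648084, 169.85017422]), np.int64(287), array([0.5031, 0.0817, 0.008 ])) (array([273.615, 182.195]), np.int64(200), array([0.507, 0.088, 0.008]))
can (array([244.54452055, 183.52054795]), np.int64(292), array([0.4609, 0.0284, 0.008 ])) (array([268.30612245, 195.8707483 ]), np.int64(147), array([0.4631, 0.0302, 0.008 ]))
eye [[0.50306327 0.08141352 0.008     ]] [[0.46040757 0.02856397 0.008     ]] spool [[0.52678065 0.02013648 0.049     ]]
```

View pics/sidec3.png

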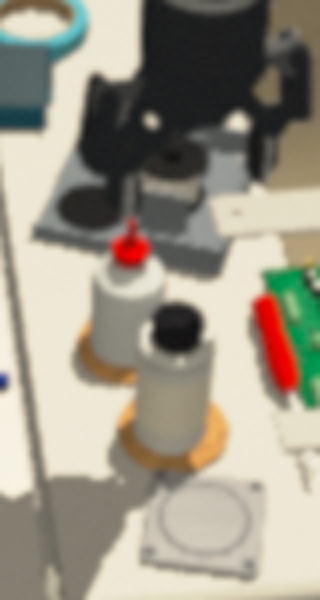

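Spool in its bay; both pads hold their objects close to centre. Moving over the spool with a narrower opening.

Call:
{"fn": "drive_tool", "kwargs": {
  "deltas": [
    [[0.01, 0.005, 0], 0.04, 0.85],
    [[0.04, 0.018, 0], 0.14, 0.85],
    [[0.08, 0.036, 0], 0.26, 0.85],
    [[0.12, 0.054, 0], 0.38, 0.85],
    [[0.16, 0.072, 0], 0.5, 0.85],
    [[0.195, 0.089, 0], 0.6, 0.85],
    [[0.218, 0.099, 0], 0.65, 0.85],
    [[0.229, 0.103, 0.005], 0.672, 0.85],
    [[0.229, 0.103, 0.03], 0.672, 0.85],
    [[0.229, 0.103, 0.07], 0.672, 0.85],
    [[0.229, 0.103, 0.11], 0.672, 0.85],
    [[0.229, 0.103, 0.13], 0.672, 0.85],
    [[0.229, 0.103, 0.135], 0.672, 0.85],
    [[0.229, 0.103, 0.135], 0.672, 0.85]
  ]
}}

```text
time: 21.05
position: [0.5258, 0.02, 0.0831]
orientation: [0.0, 0.901, 0.434, 0.0]
contact_force: [0.2, -0.3, -1.2]
width: 0.0729
grip_force: 0.0
```

Run:
```python
from h import *
b=capture('side');capture('top'); crop(b,'sidec4',230,120,330,220,5)
for i in range(2): capture('top'); go(.5255,.0203,.0125,-38.5)
```

```text
delta [-0.0002 -0.001   0.0713] turn -0.0 | jaw -38.5 pos [0.5263 0.0199 0.0838] j [-0.21 -0.1  -0.37  1.29 -0.    2.03] w 0.0728 t 21.2 tool z [ 0.002 -0.001 -1.   ]
delta [-0.0002 -0.0009  0.0711] turn -0.0 | jaw -38.5 pos [0.5262 0.0199 0.0836] j [-0.21 -0.1  -0.37  1.29 -0.    2.03] w 0.0728 t 21.25 tool z [ 0.002 -0.001 -1.   ]
```

View pics/sidec4.png

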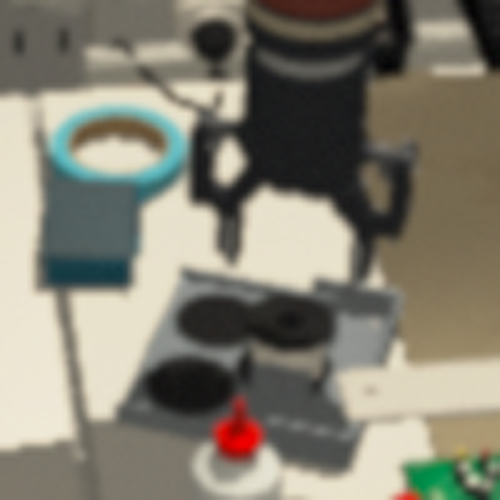

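Fingertips at crop (230,262) and (360,280) straddle the spool at (291,322). Descending.

Call:
{"fn": "drive_tool", "kwargs": {
  "deltas": [
    [[0, -0.001, 0.015], 0, 0.85],
    [[0, -0.001, 0.035], 0, 0.85],
    [[0, -0.001, 0.052], 0, 0.85],
    [[0, -0.001, 0.063], 0, 0.85],
    [[0, -0.001, 0.069], 0, 0.85],
    [[0, -0.001, 0.07], 0, 0.85],
    [[0, -0.001, 0.07], 0, 0.85]
  ]
}}

```text
time: 22.12
position: [0.5249, 0.0206, 0.0127]
orientation: [0.0, 0.901, 0.434, 0.0]
contact_force: [-1.4, -0.4, -0.0]
width: 0.0727
grip_force: 0.0
```

Call:
{"fn": "drive_tool", "kwargs": {
  "deltas": [
    [[0, 0, 0], 0, 0],
    [[0, 0, 0], 0, 0],
    [[0, 0, 0], 0, 0],
    [[0, 0, 0], 0, 0],
    [[0, 0, 0], 0, 0],
    [[0, 0, -0.005], 0, 0],
    [[0, 0, -0.02], 0, 0],
    [[0, 0, -0.05], 0, 0],
    [[0, 0, -0.09], 0, 0],
    [[0, 0, -0.13], 0, 0],
    [[0, 0, -0.17], 0, 0],
    [[0, 0, -0.195], 0, 0],
    [[0, 0, -0.2], 0, 0],
    [[0, 0, -0.2], 0, 0]
  ]
}}

```text
time: 23.88
position: [0.5243, 0.0208, 0.2119]
orientation: [-0.0, 0.901, 0.434, -0.0]
contact_force: [0.0, -0.2, -2.5]
width: 0.0577
grip_force: 64.5
```

Run:
```python
from h import *
for i in range(2): capture('top'); go(.4085,-.2918,.21,0)
```

```text
delta [-0.3166  0.1042  0.0013] turn -0.672 | jaw -38.5 pos [0.524  0.0208 0.2112] j [-0.21 -0.13 -0.17  1.53 -0.    2.03] w 0.0576 t 23.92 tool z [-0.001  0.    -1.   ]
delta [-0.3165  0.1043  0.0011] turn -0.672 | jaw -38.5 pos [0.5239 0.0209 0.2109] j [-0.21 -0.13 -0.17  1.53 -0.    2.03] w 0.0578 t 23.98 tool z [-0.002  0.    -1.   ]
```

Call:
{"fn": "drive_tool", "kwargs": {
  "deltas": [
    [[-0.01, 0.003, 0], -0.02, 0],
    [[-0.04, 0.013, 0], -0.09, 0],
    [[-0.08, 0.026, 0], -0.18, 0],
    [[-0.12, 0.04, 0], -0.27, 0],
    [[-0.16, 0.053, 0], -0.36, 0],
    [[-0.2, 0.066, 0], -0.45, 0],
    [[-0.24, 0.079, 0], -0.54, 0],
    [[-0.275, 0.09, 0], -0.62, 0],
    [[-0.303, 0.1, 0], -0.66, 0],
    [[-0.3165, 0.1043, 0], -0.672, 0],
    [[-0.3165, 0.1043, 0], -0.672, 0],
    [[-0.3165, 0.1043, 0.03], -0.672, 0],
    [[-0.3165, 0.1043, 0.07], -0.672, 0],
    [[-0.3165, 0.1043, 0.11], -0.672, 0],
    [[-0.3165, 0.1043, 0.145], -0.672, 0],
    [[-0.3165, 0.1043, 0.17], -0.672, 0],
    [[-0.3165, 0.1043, 0.185], -0.672, 0],
    [[-0.3165, 0.1043, 0.192], -0.672, 0],
    [[-0.3165, 0.1043, 0.192], -0.672, 0]
  ]
}}

```text
time: 26.35
position: [0.4093, -0.2918, 0.0205]
orientation: [0.0, 0.707, 0.707, -0.0]
contact_force: [0.6, 0.1, -1.9]
width: 0.0574
grip_force: 64.4
```

Run:
```python
from h import *
b=capture('side'); crop(b,'sidec5',250,170,330,300,4.5)
for i in range(2): capture('top'); go(.4085,-.2918,.0125,0)
```

```text
delta [ 0.0006 -0.0011  0.0088] turn -0.0 | jaw -0.0 pos [ 0.4096 -0.2924  0.0213] j [-0.88 -0.12 -0.51  1.18 -0.    0.69] w 0.0577 t 26.45 tool z [ 0.001 -0.001 -1.   ]
delta [ 0.0007 -0.0011  0.0088] turn -0.0 | jaw -0.0 pos [ 0.4096 -0.2925  0.0213] j [-0.88 -0.12 -0.51  1.18  0.    0.69] w 0.0581 t 26.5 tool z [ 0.001 -0.001 -1.   ]
```

View pics/sidec5.png

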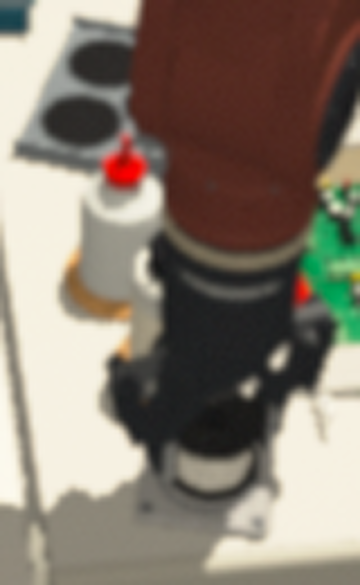

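The spool hangs upright over the plate at crop (213,460), with the can untouched behind it. Lowering.

Call:
{"fn": "drive_tool", "kwargs": {
  "deltas": [
    [[0, -0.001, 0.003], 0, 0],
    [[0, -0.001, 0.006], 0, 0],
    [[0, -0.001, 0.0075], 0, 0],
    [[0, -0.001, 0.0085], 0, 0],
    [[0, -0.001, 0.0085], 0, 0]
  ]
}}

```text
time: 27.12
position: [0.408, -0.2919, 0.0132]
orientation: [-0.0, 0.707, 0.707, -0.0]
contact_force: [-6.9, 5.7, 15.6]
width: 0.0575
grip_force: 66.5
```

Call:
{"fn": "drive_tool", "kwargs": {
  "deltas": [
    [[0, 0, -0.001], 0, 0],
    [[0, 0, -0.001], 0, 0.5],
    [[0, 0, -0.001], 0, 0.9],
    [[0, 0, -0.001], 0, 0.9],
    [[0, 0, -0.001], 0, 0.9],
    [[0, 0, -0.001], 0, 0.9],
    [[0, 0, -0.02], 0, 0.9],
    [[0, 0, -0.06], 0, 0.9],
    [[0, 0, -0.1], 0, 1],
    [[0, 0, -0.15], 0, 1],
    [[0, 0, -0.19], 0, 1],
    [[0, 0, -0.2], 0, 1],
    [[0, 0, -0.2], 0, 1]
  ]
}}

```text
time: 28.75
position: [0.4082, -0.2921, 0.2117]
orientation: [0.0, 0.707, 0.707, -0.0]
contact_force: [-0.2, -0.7, -1.2]
width: 0.0852
grip_force: 0.0
```

Run:
```python
from h import *
b=capture('side'); a=capture('top'); crop(b,'sidec6',250,190,330,300,5)
for t in('spool_mid','plate','can_mid'):
  for p in (a,b): print(t,[(np.round(d['extent']).tolist(),round(d['confidence'],2)) for d in look_for(p,t)])
go(.4223,-.209,.22,0);go(.4223,-.209,.059,0)
```

```text
spool_mid [([342.0, 186.0, 370.0, 209.0], 0.67), ([147.0, 258.0, 172.0, 271.0], 0.51)]
spool_mid [([287.0, 260.0, 310.0, 285.0], 0.88), ([165.0, 153.0, 189.0, 181.0], 0.64), ([236.0, 155.0, 258.0, 180.0], 0.38)]
plate [([336.0, 182.0, 365.0, 216.0], 0.6)]
plate [([280.0, 262.0, 314.0, 292.0], 0.64), ([309.0, 217.0, 320.0, 245.0], 0.15)]
can_mid [([314.0, 186.0, 341.0, 206.0], 0.68)]
can_mid [([276.0, 222.0, 300.0, 258.0], 0.91)]
delta [ 0.0826  0.0144 -0.0088] turn 0.0 | jaw 0.0 pos [ 0.4079 -0.2916  0.2111] j [-0.88 -0.2  -0.23  1.54 -0.    0.69] w 0.0854 t 29.15 tool z [-0.001  0.001 -1.   ]
delta [0.0825 0.0145 0.1522] turn 0.0 | jaw 0.0 pos [ 0.4079 -0.2916  0.2111] j [-0.88 -0.2  -0.23  1.54 -0.    0.69] w 0.0854 t 29.15 tool z [-0.001  0.001 -1.   ]
```

View pics/sidec6.png

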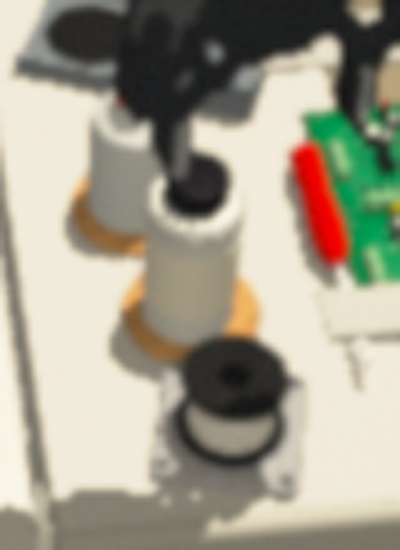

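The spool stands flat in the middle of the plate. Fetching the can back.

Call:
{"fn": "drive_tool", "kwargs": {
  "deltas": [
    [[0.01, 0.002, -0.005], 0, 1],
    [[0.03, 0.006, -0.009], 0, 1],
    [[0.055, 0.01, -0.009], 0, 1],
    [[0.075, 0.013, -0.009], 0, 1],
    [[0.0825, 0.0145, -0.009], 0, 1],
    [[0.0825, 0.0145, 0], 0, 1],
    [[0.0825, 0.0145, 0.03], 0, 1],
    [[0.0825, 0.0145, 0.07], 0, 1],
    [[0.0825, 0.0145, 0.11], 0, 1],
    [[0.0825, 0.0145, 0.135], 0, 1],
    [[0.0825, 0.0145, 0.148], 0, 1],
    [[0.0825, 0.0145, 0.152], 0, 1],
    [[0.0825, 0.0145, 0.152], 0, 1],
    [[0.0825, 0.0145, 0.152], 0, 0],
    [[0.0825, 0.0145, 0.152], 0, 0],
    [[0.0825, 0.0145, 0.152], 0, 0],
    [[0.0825, 0.0145, 0.152], 0, 0],
    [[0.0825, 0.0145, 0.152], 0, 0],
    [[0.0825, 0.0145, 0.152], 0, 0]
  ]
}}

```text
time: 31.52
position: [0.4228, -0.2098, 0.0608]
orientation: [0.001, 0.707, 0.707, -0.0]
contact_force: [-3.1, 0.2, 6.7]
width: 0.0517
grip_force: 62.0
```

Run:
```python
from h import *
a=capture('top'); 
for i in range(2): capture('top'); go(.460,.027,.21,-38.5)
print(dict(read_state())['contact_force'])
b=capture('side')
S=lambda u,v:((u+.5)/5+250-.5,(v+.5)/5+190-.5)
print('spool hub side',p2w(b,S(235,376),.049))
```

```text
delta [ 0.2367  0.0372 -0.1494] turn 0.672 | jaw -0.0 pos [ 0.4228 -0.2099  0.0608] j [-0.74 -0.26 -0.56  1.27 -0.    0.83] w 0.0517 t 31.62 tool z [ 0.    -0.001 -1.   ]
delta [ 0.2367  0.0372 -0.1494] turn 0.672 | jaw -0.0 pos [ 0.4228 -0.2098  0.0608] j [-0.74 -0.26 -0.56  1.27 -0.    0.83] w 0.0518 t 31.68 tool z [ 0.    -0.001 -1.   ]
[-2.31101264  0.18143861  5.17236545]
spool hub side [[ 0.40747333 -0.29211347  0.049     ]]
```

Call:
{"fn": "drive_tool", "kwargs": {
  "deltas": [
    [[0, 0, -0.01], 0, 0],
    [[0, 0, -0.03], 0, 0],
    [[0, 0, -0.07], 0, 0],
    [[0, 0, -0.11], 0, 0],
    [[0, 0, -0.145], 0, 0],
    [[0, 0, -0.16], 0, 0],
    [[0, 0, -0.16], 0, 0]
  ]
}}

```text
time: 32.6
position: [0.4229, -0.2097, 0.2203]
orientation: [0.001, 0.707, 0.707, 0.0]
contact_force: [0.3, 0.2, -2.3]
width: 0.0513
grip_force: 62.9
```

Run:
```python
from h import *
for i in range(2): capture('top'); go(.460,.027,.0675,-38.5)
```

```text
delta [0.2362 0.0376 0.1516] turn 0.672 | jaw 0.0 pos [ 0.4225 -0.2093  0.219 ] j [-0.74 -0.29 -0.3   1.56 -0.    0.83] w 0.0519 t 32.65 tool z [-0.  0. -1.]
delta [0.2359 0.038  0.1511] turn 0.672 | jaw 0.0 pos [ 0.4222 -0.2091  0.2184] j [-0.74 -0.29 -0.3   1.56 -0.    0.83] w 0.0513 t 32.7 tool z [-0.001  0.001 -1.   ]
```

Call:
{"fn": "drive_tool", "kwargs": {
  "deltas": [
    [[0.01, 0.002, 0], 0.03, 0],
    [[0.035, 0.006, 0], 0.1, 0],
    [[0.07, 0.011, 0], 0.2, 0],
    [[0.105, 0.017, 0], 0.3, 0],
    [[0.14, 0.023, 0], 0.4, 0],
    [[0.175, 0.029, 0], 0.5, 0],
    [[0.205, 0.034, 0], 0.6, 0],
    [[0.227, 0.037, 0], 0.65, 0],
    [[0.236, 0.038, 0], 0.672, 0],
    [[0.236, 0.038, 0], 0.672, 0],
    [[0.236, 0.038, 0.03], 0.672, 0],
    [[0.236, 0.038, 0.07], 0.672, 0],
    [[0.236, 0.038, 0.11], 0.672, 0],
    [[0.236, 0.038, 0.135], 0.672, 0],
    [[0.236, 0.038, 0.147], 0.672, 0],
    [[0.236, 0.038, 0.151], 0.672, 0],
    [[0.236, 0.038, 0.151], 0.672, 0]
  ]
}}

```text
time: 34.83
position: [0.461, 0.0264, 0.0694]
orientation: [0.0, 0.901, 0.434, 0.0]
contact_force: [-0.3, -0.3, -1.9]
width: 0.0517
grip_force: 62.9
```

Run:
```python
from h import *
for i in range(2): capture('top'); go(.460,.027,.0625,-38.5); print(read_state()['contact_force'])
```

```text
delta [-0.0003 -0.0013  0.0072] turn -0.0 | jaw -38.5 pos [0.4612 0.0264 0.0697] j [-0.23 -0.3  -0.58  1.29 -0.    2.02] w 0.0516 t 34.88 tool z [ 0.001 -0.    -1.   ]
[ 0.30742683  0.34947253 -1.5788983 ]
delta [-0.0003 -0.0014  0.0073] turn -0.0 | jaw -38.5 pos [0.4613 0.0264 0.0698] j [-0.23 -0.3  -0.58  1.29 -0.    2.02] w 0.0512 t 34.92 tool z [ 0.002 -0.    -1.   ]
[ 0.94911105 -0.99566835 -1.67706803]
```

Call:
{"fn": "drive_tool", "kwargs": {
  "deltas": [
    [[0, -0.0013, 0.003], 0, 0],
    [[0, -0.0013, 0.0055], 0, 0],
    [[0, -0.0013, 0.0068], 0, 0],
    [[0, -0.0013, 0.0075], 0, 0],
    [[0, -0.0013, 0.0075], 0, 0]
  ]
}}

```text
time: 35.55
position: [0.4598, 0.0276, 0.0628]
orientation: [0.0, 0.901, 0.435, 0.0]
contact_force: [-7.0, 1.9, 13.6]
width: 0.0515
grip_force: 64.6
```

Seated. Releasing and rising.

Call:
{"fn": "drive_tool", "kwargs": {
  "deltas": [
    [[0, 0, -0.001], 0, 0],
    [[0, 0, -0.001], 0, 0.5],
    [[0, 0, -0.001], 0, 1],
    [[0, 0, -0.001], 0, 1],
    [[0, 0, -0.001], 0, 1],
    [[0, 0, -0.001], 0, 1],
    [[0, 0, -0.02], 0, 1],
    [[0, 0, -0.06], 0, 1],
    [[0, 0, -0.1], 0, 1],
    [[0, 0, -0.14], 0, 1],
    [[0, 0, -0.16], 0, 1],
    [[0, 0, -0.16], 0, 1]
  ]
}}

```text
time: 37.05
position: [0.4606, 0.0272, 0.2239]
orientation: [0.001, 0.901, 0.434, 0.002]
contact_force: [-0.6, -0.7, -0.9]
width: 0.0854
grip_force: 0.0
```

Run:
```python
from h import *
for i in range(2): capture('top'); go(.4258,-.121,.061,0)
```

```text
delta [-0.1375  0.0653  0.1612] turn -0.672 | jaw -38.5 pos [0.46   0.0273 0.2222] j [-0.23 -0.33 -0.32  1.58 -0.    2.02] w 0.0852 t 37.1 tool z [ 0.002 -0.    -1.   ]
delta [-0.1371  0.066   0.1602] turn -0.672 | jaw -38.5 pos [0.4595 0.0274 0.2212] j [-0.23 -0.33 -0.32  1.57 -0.    2.02] w 0.0858 t 37.15 tool z [ 0. -0. -1.]
```

Call:
{"fn": "drive_tool", "kwargs": {
  "deltas": [
    [[-0.01, 0.005, 0], -0.05, 1],
    [[-0.035, 0.017, 0], -0.17, 1],
    [[-0.065, 0.031, 0], -0.31, 1],
    [[-0.095, 0.045, 0], -0.45, 1],
    [[-0.118, 0.057, 0], -0.57, 1],
    [[-0.132, 0.063, 0], -0.65, 1],
    [[-0.137, 0.066, 0], -0.672, 1],
    [[-0.137, 0.066, 0], -0.672, 1],
    [[-0.137, 0.066, 0.03], -0.672, 1],
    [[-0.137, 0.066, 0.07], -0.672, 1],
    [[-0.137, 0.066, 0.11], -0.672, 1],
    [[-0.137, 0.066, 0.14], -0.672, 1],
    [[-0.137, 0.066, 0.155], -0.672, 1],
    [[-0.137, 0.066, 0.16], -0.672, 1],
    [[-0.137, 0.066, 0.16], -0.672, 1]
  ]
}}

```text
time: 39.02
position: [0.4264, -0.121, 0.062]
orientation: [0.0, 0.707, 0.707, 0.0]
contact_force: [0.6, 0.3, -0.1]
width: 0.0855
grip_force: 0.0
```

Run:
```python
from h import *
for i in range(2): capture('top'); go(.4258,-.121,.0605,0); print(read_state()['contact_force'])
```

```text
delta [ 0.0002 -0.0008  0.0018] turn -0.0 | jaw -0.0 pos [ 0.4266 -0.1212  0.0623] j [-0.57 -0.36 -0.64  1.29 -0.    1.  ] w 0.0852 t 39.08 tool z [ 0.001 -0.001 -1.   ]
[ 0.50949415  0.23488361 -0.1806711 ]
delta [ 0.0003 -0.0008  0.0019] turn -0.0 | jaw -0.0 pos [ 0.4266 -0.1213  0.0624] j [-0.57 -0.36 -0.64  1.29 -0.    1.  ] w 0.0854 t 39.12 tool z [ 0.001 -0.001 -1.   ]
[ 0.36372194 -0.44036098  1.13064857]
```

Call:
{"fn": "drive_tool", "kwargs": {
  "deltas": [
    [[0, 0, 0.001], 0, 1],
    [[0, 0, 0.001], 0, 0],
    [[0, 0, 0.001], 0, 0],
    [[0, 0, 0.001], 0, 0],
    [[0, 0, 0.001], 0, 0],
    [[0, 0, 0.001], 0, 0],
    [[0, 0, 0.001], 0, 0],
    [[0, 0, -0.01], 0, 0],
    [[0, 0, -0.03], 0, 0],
    [[0, 0, -0.07], 0, 0],
    [[0, 0, -0.11], 0, 0],
    [[0, 0, -0.144], 0, 0],
    [[0, 0, -0.159], 0, 0],
    [[0, 0, -0.159], 0, 0]
  ]
}}

```text
time: 40.88
position: [0.4262, -0.121, 0.2206]
orientation: [0.0, 0.707, 0.707, 0.0]
contact_force: [-0.1, -0.1, -1.6]
width: 0.0536
grip_force: 63.2
```

Run:
```python
from h import *
for i in range(2): capture('top'); go(.5015,.080,.07,-38.5)
```

```text
delta [0.2007 0.0758 0.1495] turn 0.672 | jaw 0.0 pos [ 0.4258 -0.1208  0.2195] j [-0.57 -0.38 -0.37  1.58 -0.    1.  ] w 0.0534 t 40.92 tool z [-0.001  0.    -1.   ]
delta [0.2005 0.0762 0.149 ] turn 0.672 | jaw -0.0 pos [ 0.4255 -0.1206  0.2189] j [-0.57 -0.38 -0.37  1.58 -0.    1.  ] w 0.0533 t 40.98 tool z [-0.002  0.001 -1.   ]
```

Call:
{"fn": "drive_tool", "kwargs": {
  "deltas": [
    [[0.01, 0.004, 0], 0.03, 0],
    [[0.035, 0.013, 0], 0.11, 0],
    [[0.065, 0.025, 0], 0.21, 0],
    [[0.095, 0.036, 0], 0.31, 0],
    [[0.125, 0.047, 0], 0.41, 0],
    [[0.155, 0.059, 0], 0.51, 0],
    [[0.18, 0.068, 0], 0.6, 0],
    [[0.195, 0.074, 0], 0.65, 0],
    [[0.2005, 0.076, 0], 0.672, 0],
    [[0.2005, 0.076, 0], 0.672, 0],
    [[0.2005, 0.076, 0], 0.672, 0],
    [[0.2005, 0.076, 0.03], 0.672, 0],
    [[0.2005, 0.076, 0.07], 0.672, 0],
    [[0.2005, 0.076, 0.11], 0.672, 0],
    [[0.2005, 0.076, 0.135], 0.672, 0],
    [[0.2005, 0.076, 0.147], 0.672, 0],
    [[0.2005, 0.076, 0.151], 0.672, 0],
    [[0.2005, 0.076, 0.151], 0.672, 0]
  ]
}}

```text
time: 43.22
position: [0.5025, 0.0794, 0.0701]
orientation: [0.0, 0.901, 0.434, 0.0]
contact_force: [0.3, 0.3, -0.7]
width: 0.0533
grip_force: 63.2
```

Run:
```python
from h import *
for i in range(2): capture('top'); go(.5015,.080,.0622,-38.5); print(read_state()['contact_force'])
```

```text
delta [-0.0003 -0.0012  0.0082] turn -0.0 | jaw -38.5 pos [0.5026 0.0794 0.0704] j [-0.1  -0.14 -0.44  1.27 -0.    2.14] w 0.0533 t 43.28 tool z [ 0.002 -0.    -1.   ]
[-0.3495721   0.78598738 -1.63367547]
delta [-0.0003 -0.0013  0.0082] turn -0.0 | jaw -38.5 pos [0.5027 0.0795 0.0704] j [-0.1  -0.14 -0.44  1.27 -0.    2.14] w 0.0534 t 43.32 tool z [ 0.002 -0.    -1.   ]
[-0.09323331 -0.18074505 -1.96969243]
```

Call:
{"fn": "drive_tool", "kwargs": {
  "deltas": [
    [[0, -0.001, 0.003], 0, 0],
    [[0, -0.001, 0.0055], 0, 0],
    [[0, -0.001, 0.0068], 0, 0],
    [[0, -0.001, 0.0078], 0, 0],
    [[0, -0.001, 0.0078], 0, 0]
  ]
}}

```text
time: 43.95
position: [0.5013, 0.0803, 0.0629]
orientation: [0.0, 0.901, 0.435, 0.0]
contact_force: [-6.0, -0.5, 13.1]
width: 0.0534
grip_force: 64.9
```

Seated. Releasing, rising, then moving away to look.

Call:
{"fn": "drive_tool", "kwargs": {
  "deltas": [
    [[0, 0, -0.001], 0, 0],
    [[0, 0, -0.001], 0, 0.5],
    [[0, 0, -0.001], 0, 1],
    [[0, 0, -0.001], 0, 1],
    [[0, 0, -0.001], 0, 1],
    [[0, 0, -0.001], 0, 1],
    [[0, 0, -0.02], 0, 1],
    [[0, 0, -0.06], 0, 1],
    [[0, 0, -0.1], 0, 1],
    [[0, 0, -0.14], 0, 1],
    [[0, 0, -0.16], 0, 1],
    [[-0.03, 0.015, -0.16], 0, 1],
    [[-0.08, 0.04, -0.16], 0, 1],
    [[-0.14, 0.07, -0.16], 0, 1],
    [[-0.2, 0.1, -0.16], 0, 1],
    [[-0.25, 0.12, -0.16], 0, 1],
    [[-0.27, 0.135, -0.16], 0, 1],
    [[-0.27, 0.135, -0.16], 0, 1]
  ]
}}

```text
time: 46.2
position: [0.4384, -0.2168, 0.2227]
orientation: [0.001, 0.901, 0.433, 0.0]
contact_force: [-0.2, 0.7, -0.2]
width: 0.0856
grip_force: 0.0
```

Run:
```python
from h import *
a=capture('top'); b=capture('side')
A=cv2.resize(a['image'][125:225,200:300],None,fx=4,fy=4,interpolation=cv2.INTER_CUBIC)
B=cv2.resize(b['image'][140:300,240:335],None,fx=3.75,fy=3.75,interpolation=cv2.INTER_CUBIC)[:600]
c=np.zeros((600,800,3),np.uint8); c[:400,:400]=A; c[:B.shape[0],410:410+B.shape[1]]=B
cv2.imwrite('pics/final.png',c[:,:,::-1])
ra=blob(a,170,8,120,(205,140,245,190)); rb=blob(b,170,8,120,(265,150,285,175)); print(ra[:2],rb[:2],read_state()['position'])
```

```text
[(77, array([222.55844156, 165.48051948]))] [(17, array([272.11764706, 161.05882353]))] [ 0.43876921 -0.21486367  0.22242304]
```

View pics/final.png

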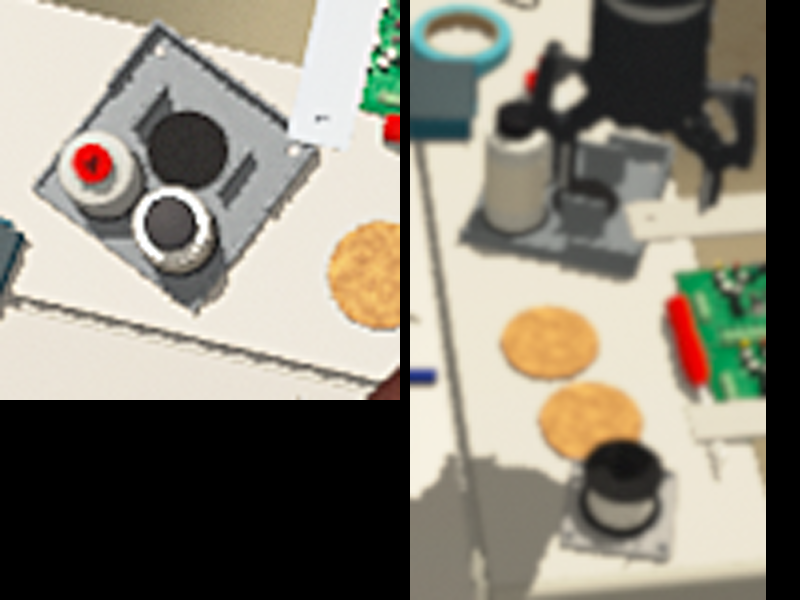

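Bottle and can stand upright on their marks in the caddy. The pads are empty, and the spool is flat in the middle of the plate. The driver and case are unmoved, so I'm handing in.

```bash
python3 -c "
from workcell import *
print(job_done())"
```

```text
the job is handed in; nothing more can be done
None
```

The spool stands flat in the middle of the steel plate, the bottle and can are back upright in their caddy places (within about 3 mm in the last pictures), and the job was handed in at about 46 s.

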